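Gather the loose nuts in the tub's corner and hold it tilted

TASK

Get the loose nuts together for me to pick out: grip the grey lid by its red tab, tip it up while its opposite corner still rests on the blue tub, lift it off and lay it flat, tab up, on the bench clear of the tub. Then take the tub by its black lug and raise that end until all four nuts have slid together into the yellow-marked corner, and finish still gripping the tub, holding it clearly tilted and steady (that corner may rest on the bench). Keep the nuts in the tub and leave the other things on the bench where they are.

Things in the scene. Friction and masses are not known exactly. Their poses are not given: they have to be found in the camera images.
- tub: square blue open plastic tub, 140x140 mm outside, 55 mm high, walls and floor 4 mm, 0.4 kg, holding four nuts; origin under the middle of its bottom, z up. Its own x axis runs along the diagonal, from the yellow-marked corner (outer corner 99 mm from the origin towards -x) to the corner with the black grip lug (towards +x); the walls stand at 45 degrees to x
- tub_lug (a point): middle of the black grip lug of the tub: an upright fin 12 mm thick (across the tub's y), standing out 49 mm from the corner, from 10 to 55 mm above the bench; the point is 124 mm from the tub's origin along x, 40 mm up
- tub_corner (a point): inside yellow-marked corner of the tub at floor level: 93 mm from the tub's origin towards -x, 4 mm up
- lid: loose grey lid, 142x142x4 mm plate with a skirt 8 mm deep that sits 2 mm inside the tub's walls, 0.1 kg, no latch; origin under the middle of the skirt (skirt edge z 0 to 8, plate 8 to 12 mm), z up; at the start it is seated on the tub, origin 47 mm above the bench; its axes lie like the tub's while it is on the tub
- lid_tab (a point): grip point of the lid's red tab: an upright fin 12 mm thick (across the lid's y), 40 mm long (along x), from 12 to 44 mm above the lid's origin; the point is 50 mm from the lid's origin along +x, towards the black lug, and 32 mm up
- nut_0_mid (a point): middle of a plain steel hexagon nut in the tub, 19 mm across flats, 10 mm high, 18 g; smooth (friction about 0.2): it slides down the tub's floor and along its walls once the tub is tilted some 25 to 35 degrees
- nut_1_mid (a point): middle of a plain steel hexagon nut in the tub, 19 mm across flats, 10 mm high, 18 g; smooth (friction about 0.2): it slides down the tub's floor and along its walls once the tub is tilted some 25 to 35 degrees
- nut_2_mid (a point): middle of a plain steel hexagon nut in the tub, 19 mm across flats, 10 mm high, 18 g; smooth (friction about 0.2): it slides down the tub's floor and along its walls once the tub is tilted some 25 to 35 degrees
- nut_3_mid (a point): middle of a plain steel hexagon nut in the tub, 19 mm across flats, 10 mm high, 18 g; smooth (friction about 0.2): it slides down the tub's floor and along its walls once the tub is tilted some 25 to 35 degrees
- jug_2: clear plastic measuring jug, 129x175x165 mm, a bystander; origin under its middle
- bench_timer: small white bench timer lying flat, 52x72x14 mm, a bystander; origin under its middle
- marker_red: red marker pen lying flat, 15x130x16 mm, a bystander; origin under its middle
- tape_white: roll of white tape lying flat, 61x60x22 mm, a bystander; origin under its middle. Left of it, from about y = 0.42 m outwards, stands a tall white filter stand (over 0.4 m): swing clear of it; the bench between this roll and the tub is free
- beaker: low glass beaker, 63 mm wide, 70 mm high, a bystander; origin under its middle
Things that resemble listed ones, but are neither listed nor needed, are in the scene too. What is shaped like the lid but green is not meant.

How it is judged:
By the outcome, as a careful person would: the job done as asked, in the order asked, and still so for the second after the job is handed in, while the arm keeps its last pose, push and grip.
It also fails if it takes over 54 s, if anything falls off the work surface, if the arm or the gripper's body presses on something with over 40 N, if the wrist force passes 120 N, or if a joint passes its speed limit or range.

ROBOT

A 6-joint arm with a two-finger parallel gripper is mounted at the origin on a cart in front of the work surface, level with it; the furniture and walls round the work are solid. World frame = base frame: x ahead of the robot, y to its left, z up, the work surface at z = 0. Lengths are in m, angles in degrees, forces in N, time in s.
With the tool pointing down it reaches from about 0.3 to 0.75 m from the base axis. Payload 8.5 kg.
Tool frame: the origin (TCP) lies midway between the tips of the shut fingers; the grasp point (between the pads) lies 19 mm behind it; z points along the fingers, y is the direction in which the jaws open and shut (so a half turn about z gives the same grasp; the last joint's range is limited). The gripper opens to 85 mm and grips with 20 to 120 N. Pads are 22 mm wide; open, the fingers measure 114 mm over their backs; the gripper's body (76 mm by 85 mm) begins 54 mm behind the grasp point. The pads swing forward as they close: fully open they stand 13 mm farther back than shut.
Start: joints at [-76.507, 21.807, 74.336, -0, 83.858, -12.336], TCP at [0.24, -0.495, 0.231] pointing down, gripper open.
Joint ranges: [-178.18, 178.18], [-50.72, 133.34], [12.68, 142.11], [-81.47, 261.47], [9.98, 163.14], [-165.26, 165.26]. Speed limits (degrees/s): [136.94, 136.94, 180, 180, 180, 180].

INTERFACE

Orientations are given as a 3x3 rotation matrix whose columns are the frame's x, y, z axes.
In Python, from rig import env, eyes, close_job gives the robot as it stands.
- The arm moves only by the tool jog_arm, never from a script. Its argument "deltas" is one flat list of numbers, 7 for each row, row after row: the shift along the tool's x, y, z in units of 0.75 m (1.0 is 0.75 m), then the turn, a rotation vector about the tool's x, y, z in units of 180 degrees (1.0 is 180 degrees), then the gripper command: -1 is fully open, 1 is shut, values between are in proportion. In form: [dx, dy, dz, ax, ay, az, fingers, dx, dy, dz, ax, ay, az, fingers, ...]. A call has 1 to 12 rows; each row is the pose to reach, as a shift and turn from the pose commanded when the call began, along the tool's axes at that moment, turning the shorter way round; what a row does not reach only later rows make up. A row lasts 1/12 s, in which the tool goes at most 41.7 mm and 7.16 degrees, less where a joint would pass 70% of its speed; a pose out of reach is approached as far as the arm can. A call with a number of a shift or a turn outside -1 to 1 is refused whole. A call with a gripper value outside its range is refused whole. The fingers move at their own pace and stop on an object; "grip_force" is the grip in N (left out, the last holds). Time passes only in rows, so rows that repeat a pose let the fingers close. It gives the time, the measured TCP pose, the force and the opening at its end, in the units of the state.
- env.observe(): the state, without advancing time (a new reading comes with each control period).
- eyes.get_image(name): name is "side" or "top" or "wrist"; returns the picture (480x640x3 uint8, red, green, blue); there is no depth.
- eyes.camera_params(name): a dict with "intrinsics" (3x3 intrinsics, pixels), "R" (3x3) and "t" (3): a world point X has camera coordinates R X + t; the wrist camera has in their place "mount" (4x4, takes a point from camera to tool coordinates, whose origin is the TCP and whose axes are the flange's). Camera axes: x right, y down, z forward; pixel columns grow to the right and rows downward; lengths in m; the calibration is good to about 2 mm. A picture is of the moment at which its call begins: read the wrist's pose just before it. camera_params takes no time and is no camera call.
- close_job(): hands the job in, once; it reports no verdict.
The state is a dict: "time_s": time; "q": joint angles; "qvel": joint speeds; "joint_efforts": joint torques, N m; "position": TCP position; "tool_rot": TCP orientation; "ft_force": force on the tool from outside, world axes, zero at the start; "wrist_torque": the same for the moment, N m; "grip_width": finger opening in m.
Only numpy, scipy, OpenCV 4.12 (cv2) and the standard library are available. Lean on these libraries where they do the work, as an engineer would, in place of code of your own. Each camera call takes 0.05 s, during which the arm holds its last target.

## Working session

There is one attempt and no reset: what is moved stays moved. The work goes in short steps, Python scripts to look and compute and a tool call to move; the robot and the scene stay as the last step left them, time stands still between calls to the robot, and variables do not carry over. Pictures are saved under pics/ and viewed, and the job is handed in when it is done.

Besides the shell and the picture viewer there is one more tool, called as name(argument=value, ...) on one line, values as JSON. jog_arm: Moves the arm, as the interface text tells. Its arguments: {"type":"object","properties":{"deltas":{"type":"array"},"grip_force":{"type":"number"}},"required":["deltas"]}

```bash
ls; mkdir -p pics; python3 - <<'E'
from rig import env, eyes
import cv2,numpy as np
s=env.observe();print(s)
for n in("side","top"):
    p=eyes.camera_params(n);print(n,p)
    cv2.imwrite(f"pics/{n}0.png",eyes.get_image(n)[:,:,::-1])
print(eyes.camera_params("wrist"))
E
```

```text
pics
{'time_s': 0.0, 'q': array([-7.65063983e+01,  2.18422549e+01,  7.43848008e+01, -1.06787143e-03,
        8.38573280e+01, -1.23349299e+01]), 'qvel': array([-0.01641207, -0.01577997, -0.13639884,  0.02309823, -0.00407113,
        0.05006626]), 'joint_efforts': array([-1.88029117e-03, -4.48477471e+01, -2.31279999e+01, -3.07328919e-04,
        4.75034714e-03, -6.91183729e-06]), 'position': array([ 0.23955563, -0.49476855,  0.23069964]), 'tool_rot': array([[ 9.00101106e-01,  4.35680924e-01, -3.61671580e-04],
       [ 4.35680973e-01, -9.00100023e-01,  1.42779519e-03],
       [ 2.96522532e-04, -1.44273346e-03, -9.99998915e-01]]), 'ft_force': array([-0.7059402 ,  0.40802158,  0.01151808]), 'wrist_torque': array([0.02063178, 0.02507617, 0.01127924]), 'grip_width': 0.08573381921353783}
side {'intrinsics': array([[550.27677037,   0.        , 332.04212343],
       [  0.        , 550.27677037, 235.66773924],
       [  0.        ,   0.        ,   1.        ]]), 'R': array([[-0.84945634, -0.52716433,  0.02284071],
       [-0.25848551,  0.37799787, -0.88898979],
       [ 0.46000997, -0.76106201,
[... 265 characters left out ...]
, -0.99939953,  0.02399091],
       [-0.98939405, -0.0281709 , -0.14249848],
       [ 0.14308876, -0.02017393, -0.98950423]]), 't': array([-0.04837554,  0.61362107,  1.1829568 ])}
{'intrinsics': array([[401.63851386,   0.        , 315.91512119],
       [  0.        , 401.63851386, 235.69025264],
       [  0.        ,   0.        ,   1.        ]]), 'mount': array([[-5.21462255e-04, -9.49399500e-01, -3.14070563e-01,
         8.07362840e-02],
       [ 9.99999509e-01, -7.59544951e-04,  6.35683892e-04,
        -8.94299755e-04],
       [-8.42068679e-04, -3.14070077e-01,  9.49399430e-01,
        -1.42458477e-01],
       [ 0.00000000e+00,  0.00000000e+00,  0.00000000e+00,
         1.00000000e+00]])}
```

View pics/top0.png

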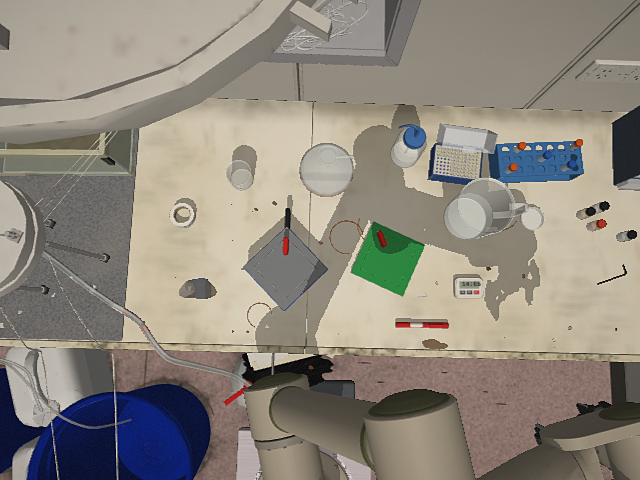

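View pics/side0.png

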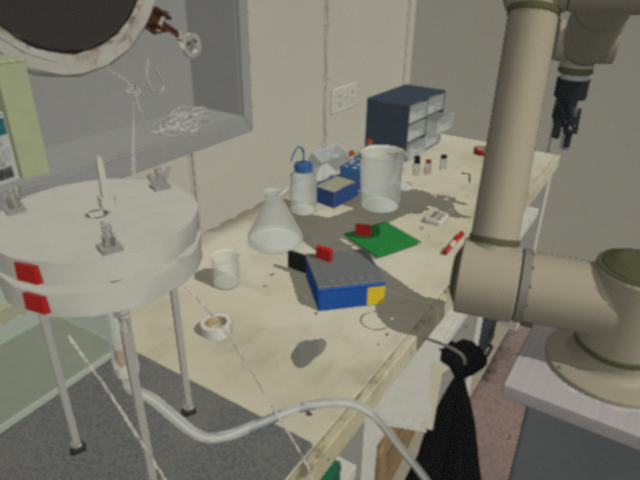

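Candidates for the lid and tab: the grey lid at top (286,267) with its red tab at (286,244) and black lug at (288,217), and a green look-alike at (388,258) with its own red tab at (381,239). The red marker is at (422,323). By the description I choose the grey one on the blue tub. Next I check a crop and measure.

```bash
cat > h.py <<'E'
from rig import env, eyes
import cv2,numpy as np
def ray(n,uv,pose=None):
    p=eyes.camera_params(n);K=p["intrinsics"]
    d=np.linalg.inv(K)@np.array([uv[0],uv[1],1.])
    if n=="wrist":
        M=p["mount"];R,t=pose
        return R@M[:3,3]+t, R@M[:3,:3]@d
    return -p["R"].T@p["t"], p["R"].T@d
def onplane(n,uv,z,pose=None):
    o,d=ray(n,uv,pose);return o+d*(z-o[2])/d[2]
def proj(n,X,pose=None):
    p=eyes.camera_params(n);K=p["intrinsics"];X=np.asarray(X,float)
    if n=="wrist":
        M=p["mount"];R,t=pose;c=M[:3,:3].T@(R.T@(X-t)-M[:3,3])
    else:c=p["R"]@X+p["t"]
    q=K@c;return q[:2]/q[2]
def tri(o1,d1,o2,d2):
    A=np.array([d1,-d2]).T;s=np.linalg.lstsq(A,o2-o1,rcond=None)[0]
    a=o1+s[0]*d1;b=o2+s[1]*d2;return (a+b)/2,np.linalg.norm(a-b)
def blobs(mask,minA=15):
    n,l,s,c=cv2.connectedComponentsWithStats(mask.astype(np.uint8))
    return [(s[i][4],c[i].round(1),s[i][:4]) for i in range(1,n) if s[i][4]>=minA]
E
python3 - <<'E'
from h import *
im=cv2.imread("pics/top0.png");sd=cv2.imread("pics/side0.png")
a=cv2.resize(im[190:320,230:340],None,fx=4,fy=4,interpolation=cv2.INTER_NEAREST)
cv2.imwrite("pics/crop_t.png",a)
cv2.imwrite("pics/crop_s.png",cv2.resize(sd[225:325,275:425],None,fx=5,fy=5,interpolation=cv2.INTER_NEAREST))
for n,i in(("top",im),("side",sd)):
    h=cv2.cvtColor(i,cv2.COLOR_BGR2HSV);H,S,V=h[...,0],h[...,1],h[...,2]
    for nm,m in(("red",((H<6)|(H>174))&(S>150)&(V>80)),("black",V<35),("yel",(H>20)&(H<32)&(S>170)&(V>120)),("blue",(H>105)&(H<125)&(S>150))):
        print(n,nm,[b for b in blobs(m) if 200<b[1][0]<440 and 190<b[1][1]<340])
E
```

```text
top red [(np.int32(86), array([381.4, 238.6]), array([377, 231,  10,  16], dtype=int32)), (np.int32(89), array([285.2, 245.6]), array([283, 237,   6,  18], dtype=int32)), (np.int32(62), array([402.6, 324.3]), array([396, 322,  14,   5], dtype=int32)), (np.int32(132), array([435.2, 324.6]), array([423, 322,  26,   6], dtype=int32))]
top black [(np.int32(65), array([287.6, 216.9]), array([285, 208,   6,  20], dtype=int32))]
top yel []
top blue []
side red [(np.int32(141), array([362.5, 229.5]), array([356, 224,  14,  12], dtype=int32)), (np.int32(196), array([324., 253.]), array([316, 245,  17,  17], dtype=int32))]
side black [(np.int32(220), array([296.9, 261.4]), array([289, 252,  16,  20], dtype=int32))]
side yel [(np.int32(235), array([375.6, 295.2]), array([368, 287,  16,  17], dtype=int32))]
side blue [(np.int32(133), array([346.4, 193.6]), array([336, 183,  23,  20], dtype=int32)), (np.int32(15), array([324. , 192.5]), array([319, 191,  10,   5], dtype=int32)), (np.int32(1151), array([338.6, 294.6]), array([306, 265,  78,  45], dtype=int32))]
```

View pics/crop_t.png

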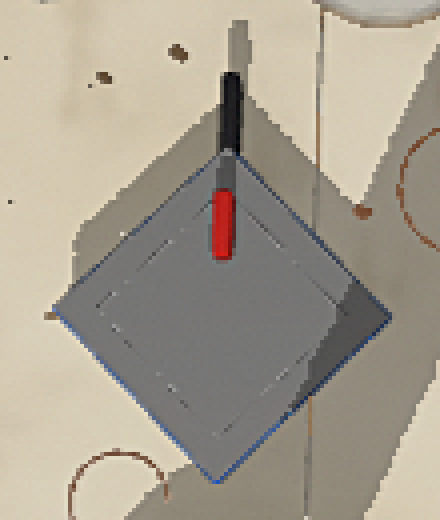

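View pics/crop_s.png

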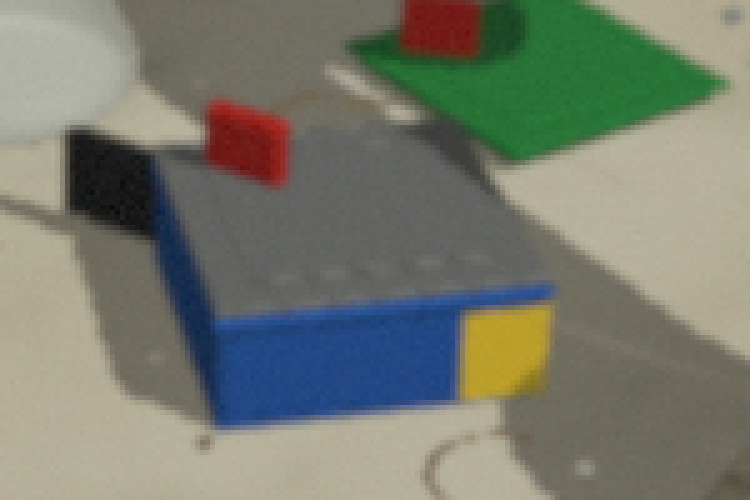

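The crops confirm the choice: the grey lid sits on the blue tub, the yellow corner points at the robot, and the lug and tab face away. Lid corners in the top view are (284,311), (243,268), (328,269) and (287.5,227.5).

```bash
python3 - <<'E'
from h import *
c=[onplane("top",uv,.059) for uv in((284.3,310.8),(243.3,268.3),(287.5,227.5),(327.8,269.3))]
for a in c:print(a.round(4))
print("sides",[round(np.linalg.norm(c[i]-c[(i+1)%4]),4) for i in range(4)])
m=sum(c)/4;d1=c[2]-c[0];d2=c[1]-c[3]
print("mid",m.round(4),"ang",np.degrees(np.arctan2(d1[1],d1[0])),np.degrees(np.arctan2(d2[1],d2[0]))-90)
tt=onplane("top",(285.6,246),.089);print("tab top view @z.089",tt)
print("tab tri",tri(*ray("top",(286,246)),*ray("side",(324,253))))
print("lug",onplane("top",(287.8,218),.055), tri(*ray("top",(287.6,217.5)),*ray("side",(297,261.4))))
for nm,uv,z in(("tape",(183,213),.02),("timer",(468,287),.01),("glassw",(240,175),.06),("flask",(326,169),.1),("lump",(198,288),.02),("bench edge",(230,352),0),("bl",(130,335),0),("gl corner",(352,268),.01)):
    print(nm,onplane("top",uv,z).round(3))
E
```

```text
[0.4337 0.054  0.059 ]
[0.5309 0.1546 0.059 ]
[0.6319 0.0534 0.059 ]
[ 0.534  -0.0458  0.059 ]
sides [np.float64(0.1399), np.float64(0.1429), np.float64(0.1394), np.float64(0.1415)]
mid [0.5326 0.0541 0.059 ] ang -0.16832490835938355 0.8621641074465032
tab top view @z.089 [0.58329236 0.05480455 0.089     ]
tab tri (array([0.58506999, 0.05458705, 0.07254726]), np.float64(0.0006200174745047204))
lug [0.65581299 0.05371462 0.055     ] (array([0.6598245 , 0.05445669, 0.02772502]), np.float64(0.004801356903945778))
tape [0.667 0.315 0.02 ]
timer [ 0.503 -0.396  0.01 ]
glassw [0.758 0.173 0.06 ]
flask [ 0.768 -0.035  0.1  ]
lump [0.483 0.267 0.02 ]
bench edge [0.331 0.185 0.   ]
bl [0.366 0.429 0.   ]
gl corner [ 0.543 -0.107  0.01 ]
```

```bash
cat >> h.py <<'E'
from scipy.spatial.transform import Rotation as Ro
def Rt(pitch=0,yaw=0):
    # tool down, x=world x; pitch: far end up (tool points forward)
    return (Ro.from_euler('z',yaw,degrees=True)*Ro.from_euler('y',-pitch,degrees=True)).as_matrix()@np.diag([1.,-1,-1])
def delta(p0,R0,p,R):
    return np.r_[R0.T@(np.asarray(p)-p0)/.75, Ro.from_matrix(R0.T@R).as_rotvec()/np.pi]
def cur():
    s=env.observe();return s["position"],s["tool_rot"],s
E
python3 - <<'E'
from h import *
p0=np.array([.24,-.495,.231]);R0=Rt(0,25.829)
p,R,s=cur();print(np.abs(R-R0).max())
print(delta(p0,R0,[.583,.054,.17],Rt()).round(4))
# lump flat?
o=onplane("top",(198,288),0);print(o,proj("side",o))
E
```

```text
0.001271650301823379
[ 0.7306 -0.4596  0.0813  0.      0.      0.1435]
[0.4838177  0.27165486 0.        ] [306.23304156 349.0082539 ]
```

jog_arm(deltas=[0.05,-0.03,0.005,0,0,0.01,-1,0.12,-0.075,0.015,0,0,0.025,-1,0.18,-0.115,0.02,0,0,0.04,-1,0.24,-0.15,0.03,0,0,0.055,-1,0.3,-0.19,0.035,0,0,0.07,-1,0.36,-0.225,0.04,0,0,0.08,-1,0.42,-0.265,0.045,0,0,0.09,-1,0.48,-0.3,0.05,0,0,0.1,-1,0.54,-0.34,0.06,0,0,0.11,-1,0.6,-0.375,0.065,0,0,0.12,-1,0.66,-0.415,0.07,0,0,0.135,-1,0.7,-0.44,0.075,0,0,0.1435,-1])

```text
time_s: 1.1
position: [0.5044, -0.0709, 0.1856]
tool_rot: [[1.0, -0.002, -0.0], [-0.002, -1.0, 0.0], [-0.0, -0.0, -1.0]]
ft_force: [1.2, -0.9, 0.4]
grip_width: 0.0853
```

```bash
python3 - <<'E'
from h import *
p,R,s=cur();print(s["time_s"],p,R.round(4),s["qvel"].round(1))
print(delta(p,R,[.583,.054,.16],Rt()).round(4))
E
```

```text
1.1 [ 0.50436261 -0.07094523  0.18555842] [[ 1.0e+00 -2.3e-03 -3.0e-04]
 [-2.3e-03 -1.0e+00  1.0e-04]
 [-3.0e-04 -1.0e-04 -1.0e+00]] [ 57.6  20.6 -24.4   0.    3.2  74. ]
[ 1.045e-01 -1.668e-01  3.410e-02 -0.000e+00  1.000e-04 -7.000e-04]
```

jog_arm(deltas=[0,0,0,0,0,0,-1,0,0,0,0,0,0,-1,0,0,0,0,0,0,-1])

```text
time_s: 1.35
position: [0.5035, -0.0732, 0.1856]
tool_rot: [[1.0, 0.001, -0.001], [0.001, -1.0, -0.0], [-0.001, 0.0, -1.0]]
ft_force: [-1.1, -0.5, -0.5]
grip_width: 0.0854
```

```bash
python3 - <<'E'
from h import *
p,R,s=cur();print(s["time_s"],p,R.round(4),s["qvel"].round(1))
print(delta(p,R,[.583,.054,.16],Rt()).round(4))
E
```

```text
1.35 [ 0.50350259 -0.07321206  0.18561422] [[ 1.e+00  6.e-04 -8.e-04]
 [ 6.e-04 -1.e+00 -0.e+00]
 [-8.e-04  0.e+00 -1.e+00]] [-1.9 -0.5  0.1 -0.1 -0.1 -0. ]
[ 0.1061 -0.1695  0.0341  0.      0.0002  0.0002]
```

Settled. Next I go above the tab, square to it.

jog_arm(deltas=[0.015,-0.025,0.005,0,0,0,-1,0.035,-0.055,0.01,0,0,0,-1,0.055,-0.09,0.018,0,0,0,-1,0.075,-0.12,0.024,0,0,0,-1,0.095,-0.15,0.03,0,0,0,-1,0.106,-0.1695,0.0341,0,0,0,-1,0.106,-0.1695,0.0341,0,0,0,-1,0.106,-0.1695,0.0341,0,0,0,-1])

```text
time_s: 2.02
position: [0.5831, 0.0529, 0.16]
tool_rot: [[1.0, -0.001, -0.001], [-0.001, -1.0, -0.0], [-0.001, 0.0, -1.0]]
ft_force: [-0.5, 0.3, 0.0]
grip_width: 0.0853
```

```bash
python3 - <<'E'
from h import *
p,R,s=cur();print(s["time_s"],p,R.round(4),s["q"].round(1))
im=eyes.get_image("wrist")[:,:,::-1].copy()
cv2.imwrite("pics/w1.png",im)
h=cv2.cvtColor(im,cv2.COLOR_BGR2HSV);H,S,V=h[...,0],h[...,1],h[...,2]
for b in blobs(((H<6)|(H>174))&(S>150)&(V>60),100):
    print(b, onplane("wrist",b[1],.091,(p,R)))
for X in((.583,.054,.091),(.563,.054,.091),(.603,.054,.091)):print(proj("wrist",X,(p,R)))
E
```

```text
2.0167 [0.58307865 0.05290051 0.16004695] [[ 1.e+00 -7.e-04 -7.e-04]
 [-7.e-04 -1.e+00 -3.e-04]
 [-7.e-04  3.e-04 -1.e+00]] [-6.4 28.7 75.1 -0.  76.2 83.7]Traceback (most recent call last):
  File "<stdin>", line 7, in <module>
  File "h.py", line 11, in onplane
    o,d=ray(n,uv,pose);return o+d*(z-o[2])/d[2]
                                           ~^^^
IndexError: invalid index to scalar variable.
```

View pics/w1.png

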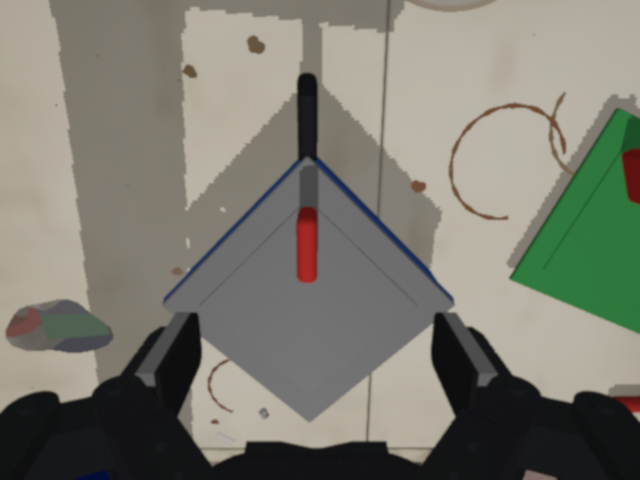

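The wrist view shows the red tab at (307,245) between the open fingers, with the black lug at (307,115). I check their position numerically.

```bash
python3 - <<'E'
from h import *
p,R,s=cur();P=(R,p)
im=cv2.imread("pics/w1.png")
h=cv2.cvtColor(im,cv2.COLOR_BGR2HSV);H,S,V=h[...,0],h[...,1],h[...,2]
for b in blobs(((H<6)|(H>174))&(S>150)&(V>60)&(np.arange(640)>250)&(np.arange(640)<400),100):
    print(b)
for X in((.583,.054,.091),(.563,.054,.091),(.603,.054,.091)):print(proj("wrist",X,P))
for nm,uv,z in(("tab nearbottom",(307,280),.091),("tab far",(307,210),.091),("lugfar",(307,76),.055),("lugnear",(307,150),.055),("L",(164,301),.059),("R",(453,301),.059),("N",(310,421),.059),("F",(308,156),.059)):
    print(nm,onplane("wrist",uv,z,P).round(4))
E
```

```text
(np.int32(1350), array([306.6, 244.2]), array([297, 207,  20,  75], dtype=int32))
[314.39956791 253.02194205]
[314.50961828 285.34330037]
[314.28323295 218.85482713]
tab nearbottom [0.5664 0.0583 0.091 ]
tab far [0.608  0.0579 0.091 ]
lugfar [0.678 0.058 0.055]
lugnear [0.6362 0.0584 0.055 ]
L [0.5365 0.1558 0.059 ]
R [ 0.536  -0.0394  0.059 ]
N [0.4354 0.0579 0.059 ]
F [0.6331 0.0578 0.059 ]
```

jog_arm(deltas=[0.001,-0.002,0.02,0,0,0,-1,0.0025,-0.0047,0.045,0,0,0,-1,0.0025,-0.0047,0.065,0,0,0,-1,0.0025,-0.0047,0.0733,0,0,0,-1,0.0025,-0.0047,0.0733,0,0,0,-1])

```text
time_s: 2.48
position: [0.5843, 0.0562, 0.1045]
tool_rot: [[1.0, -0.002, -0.002], [-0.002, -1.0, 0.0], [-0.002, -0.0, -1.0]]
ft_force: [-0.8, -0.0, 0.2]
grip_width: 0.0853
```

```bash
python3 - <<'E'
from h import *
p,R,s=cur();P=(R,p);print(p)
im=eyes.get_image("wrist")[:,:,::-1].copy();cv2.imwrite("pics/w2.png",im)
h=cv2.cvtColor(im,cv2.COLOR_BGR2HSV);H,S,V=h[...,0],h[...,1],h[...,2]
for b in blobs(((H<6)|(H>174))&(S>150)&(V>60)&(np.arange(640)>200)&(np.arange(640)<450),100):
    x,y,w,hh=b[2];print(b,[onplane("wrist",uv,.091,P).round(4) for uv in((x,y+hh/2),(x+w,y+hh/2),(b[1][0],y),(b[1][0],y+hh))])
E
```

```text
[0.58431524 0.05624725 0.10445387]
(np.int32(2330), array([311.4, 287.2]), array([299, 238,  26,  99], dtype=int32)) [array([0.5898, 0.0642, 0.091 ]), array([0.5898, 0.0531, 0.091 ]), array([0.6121, 0.0587, 0.091 ]), array([0.5655, 0.059 , 0.091 ])]
```

View pics/w2.png

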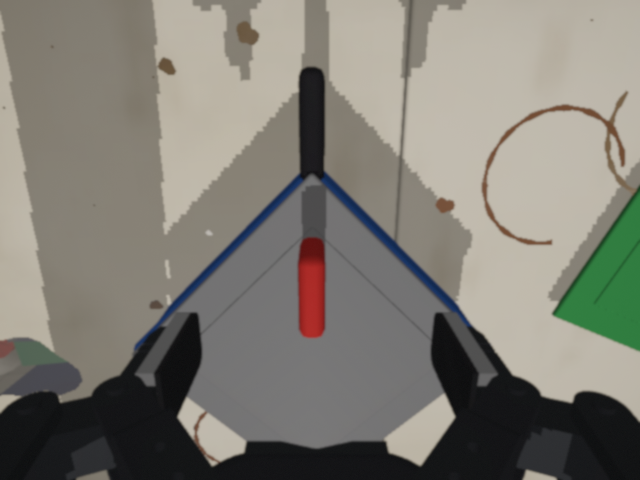

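The fingers centre at column 316 and the tab at 312, so I shift about 2 mm left, then descend and grip.

jog_arm(deltas=[0.001,-0.0025,0.01,0,0,0,-1,0.0015,-0.0027,0.03,0,0,0,-1,0.0015,-0.0027,0.045,0,0,0,-1,0.0015,-0.0027,0.054,0,0,0,-1,0.0015,-0.0027,0.054,0,0,0,-1,0.0015,-0.0027,0.054,0,0,0,0.3,0.0015,-0.0027,0.054,0,0,0,1,0.0015,-0.0027,0.054,0,0,0,1,0.0015,-0.0027,0.054,0,0,0,1,0.0015,-0.0027,0.054,0,0,0,1,0.0015,-0.0027,0.054,0,0,0,1,0.0015,-0.0027,0.054,0,0,0,1], grip_force=35)

```text
time_s: 3.53
position: [0.5865, 0.0596, 0.0652]
tool_rot: [[1.0, -0.0, 0.001], [-0.0, -1.0, -0.0], [0.001, 0.0, -1.0]]
ft_force: [-1.1, 0.1, 4.0]
grip_width: 0.0113
```

```bash
python3 - <<'E'
from h import *
p,R,s=cur();P=(R,p);print(p,s["grip_width"],s["ft_force"],s["qvel"].round(1))
E
```

```text
[0.58647238 0.05959637 0.06517094] 0.011341720011435045 [-1.08285617  0.06493134  3.95762218] [ 0.   0.1 -0.1 -0.   0.2  0.1]
```

```bash
python3 - <<'E'
import numpy as np
r=np.array([.148,.010])
for t in (1,3,5,7.5,10,12.5,15,17.5,20,22.5,25):
    a=np.radians(t);c,s=np.cos(a),np.sin(a)
    d=np.array([c*r[0]-s*r[1],s*r[0]+c*r[1]])-r
    print(t,(d[0]/.75).round(4),(-d[1]/.75).round(4),round(t/180,4))
E
```

```text
1 -0.0003 -0.0034 0.0056
3 -0.001 -0.0103 0.0167
5 -0.0019 -0.0171 0.0278
7.5 -0.0034 -0.0256 0.0417
10 -0.0053 -0.0341 0.0556
12.5 -0.0076 -0.0424 0.0694
15 -0.0102 -0.0506 0.0833
17.5 -0.0131 -0.0587 0.0972
20 -0.0165 -0.0667 0.1111
22.5 -0.0201 -0.0745 0.125
25 -0.0241 -0.0821 0.1389
```

jog_arm(deltas=[-0.0003,0,-0.0034,0,0.0056,0,1,-0.001,0,-0.0103,0,0.0167,0,1,-0.0019,0,-0.0171,0,0.0278,0,1,-0.0034,0,-0.0256,0,0.0417,0,1,-0.0053,0,-0.0341,0,0.0556,0,1,-0.0076,0,-0.0424,0,0.0694,0,1,-0.0102,0,-0.0506,0,0.0833,0,1,-0.0131,0,-0.0587,0,0.0972,0,1,-0.0165,0,-0.0667,0,0.1111,0,1,-0.0201,0,-0.0745,0,0.125,0,1,-0.0241,0,-0.0821,0,0.1389,0,1,-0.0241,0,-0.0821,0,0.1389,0,1])

```text
time_s: 4.53
position: [0.5666, 0.0599, 0.1269]
tool_rot: [[0.906, 0.0, 0.424], [0.0, -1.0, 0.0], [0.424, -0.0, -0.906]]
ft_force: [-0.9, -0.1, -1.0]
grip_width: 0.0112
```

```bash
python3 - <<'E'
from h import *
p,R,s=cur();print(p,R.round(3),s["grip_width"],s["ft_force"],s["q"].round(1))
im=eyes.get_image("side")[:,:,::-1]
cv2.imwrite("pics/s2.png",cv2.resize(im[150:340,220:460],None,fx=3,fy=3))
E
```

```text
[0.5666466  0.05986735 0.12688995] [[ 0.906  0.     0.424]
 [ 0.    -1.     0.   ]
 [ 0.424 -0.    -0.906]] 0.01123079494055173 [-0.94597258 -0.08362432 -0.97284624] [-7.3 21.7 99.3  5.5 34.2 78.8]
```

View pics/s2.png

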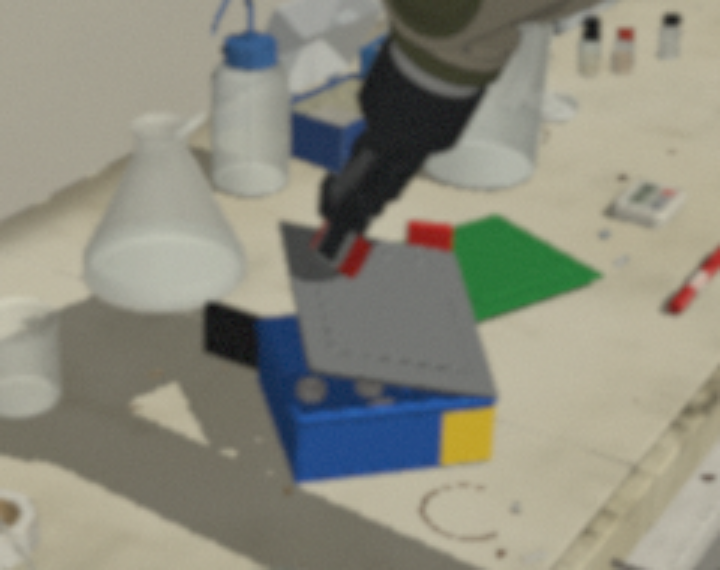

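The side view shows the lid tipped about 25° in the grip, with its near corner resting on the tub's yellow corner and two nuts visible. Next I lift it off and carry it left while levelling.

```bash
python3 - <<'E'
from h import *
p,R,s=cur();R0=Rt(25)
for f,po,pi in((1,p+[0,0,.02],25),(2,p+[0,0,.045],25),(3,p+[0,0,.07],25)):
    print(delta(p,R0,po,Rt(pi)).round(4))
a=p+[0,0,.07];b=np.array([.648,.2255,.16])
for f in np.linspace(.125,1,8):
    print(delta(p,R0,a+(b-a)*f,Rt(25*(1-f))).round(4))
E
```

```text
[ 0.0113  0.     -0.0242  0.      0.      0.    ]
[ 0.0254  0.     -0.0544  0.      0.      0.    ]
[ 0.0394  0.     -0.0846  0.      0.      0.    ]
[ 0.0491 -0.0276 -0.0734  0.     -0.0174  0.    ]
[ 0.0587 -0.0552 -0.0622  0.     -0.0347  0.    ]
[ 0.0684 -0.0829 -0.051   0.     -0.0521  0.    ]
[ 0.078  -0.1105 -0.0398  0.     -0.0694  0.    ]
[ 0.0876 -0.1381 -0.0286  0.     -0.0868  0.    ]
[ 0.0973 -0.1657 -0.0174  0.     -0.1042  0.    ]
[ 0.1069 -0.1934 -0.0061  0.     -0.1215  0.    ]
[ 0.1166 -0.221   0.0051  0.     -0.1389  0.    ]
```

jog_arm(deltas=[0.0113,0,-0.0242,0,0,0,1,0.0254,0,-0.0544,0,0,0,1,0.0394,0,-0.0846,0,0,0,1,0.0491,-0.0276,-0.0734,0,-0.0174,0,1,0.0587,-0.0552,-0.0622,0,-0.0347,0,1,0.0684,-0.0829,-0.051,0,-0.0521,0,1,0.078,-0.1105,-0.0398,0,-0.0694,0,1,0.0876,-0.1381,-0.0286,0,-0.0868,0,1,0.0973,-0.1657,-0.0174,0,-0.1042,0,1,0.1069,-0.1934,-0.0061,0,-0.1215,0,1,0.1166,-0.221,0.0051,0,-0.1389,0,1,0.1166,-0.221,0.0051,0,-0.1389,0,1])

```text
time_s: 5.58
position: [0.6505, 0.2284, 0.1567]
tool_rot: [[1.0, 0.002, -0.005], [0.002, -1.0, -0.0], [-0.005, 0.0, -1.0]]
ft_force: [1.2, 0.2, -1.2]
grip_width: 0.0115
```

jog_arm(deltas=[0,0,0,0,0,0,1,0,0,0,0,0,0,1])

```text
time_s: 5.75
position: [0.649, 0.2251, 0.1593]
tool_rot: [[1.0, -0.0, -0.001], [-0.0, -1.0, -0.001], [-0.001, 0.001, -1.0]]
ft_force: [-0.3, -0.1, -2.1]
grip_width: 0.0114
```

```bash
python3 - <<'E'
from h import *
p,R,s=cur();print(p,R.round(3),s["grip_width"],s["ft_force"],s["q"].round(1))
print(delta(p,R,[.648,.2255,.035],Rt()).round(4))
for n in("side","top"):cv2.imwrite(f"pics/{n}3.png",eyes.get_image(n)[:,:,::-1])
E
```

```text
[0.64900269 0.22506895 0.15930013] [[ 1.    -0.    -0.001]
 [-0.    -1.    -0.001]
 [-0.001  0.001 -1.   ]] 0.011387342271113998 [-0.30356068 -0.07497687 -2.08341431] [ 9.3 38.7 56.1 -0.  85.2 99.3]
[-1.200e-03 -7.000e-04  1.657e-01  2.000e-04  2.000e-04 -1.000e-04]
```

View pics/side3.png

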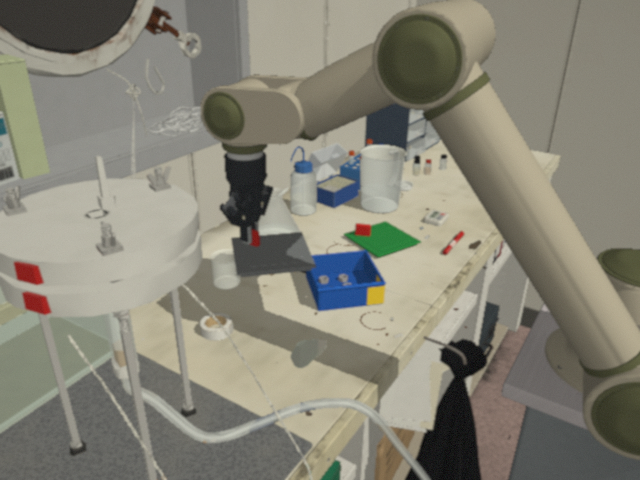

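View pics/top3.png

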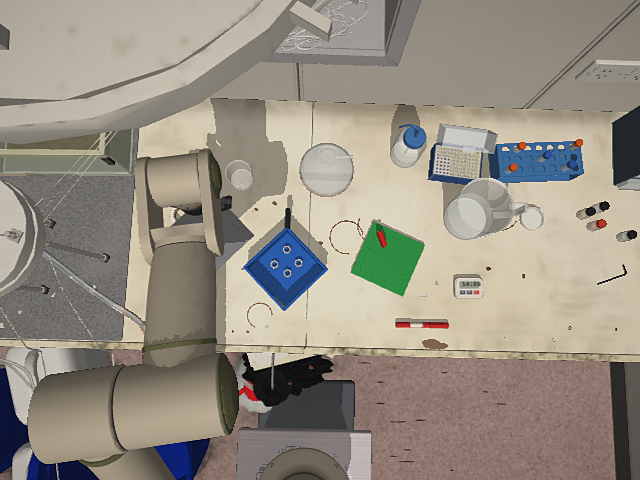

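The lid is held level and clear of the tub, the tub has not moved, and its four nuts sit mid-floor around (286,262). I lower the lid.

jog_arm(deltas=[-0.0005,-0.0005,0.02,0,0,0,1,-0.001,-0.0007,0.045,0,0,0,1,-0.001,-0.0007,0.075,0,0,0,1,-0.001,-0.0007,0.105,0,0,0,1,-0.001,-0.0007,0.135,0,0,0,1,-0.001,-0.0007,0.155,0,0,0,1,-0.001,-0.0007,0.17,0,0,0,1,-0.001,-0.0007,0.177,0,0,0,1,-0.001,-0.0007,0.181,0,0,0,1,-0.001,-0.0007,0.183,0,0,0,1,-0.001,-0.0007,0.183,0,0,0,1])

```text
time_s: 6.77
position: [0.6487, 0.2259, 0.0234]
tool_rot: [[1.0, -0.0, 0.001], [-0.0, -1.0, 0.0], [0.001, -0.0, -1.0]]
ft_force: [0.5, 0.9, -0.2]
grip_width: 0.0114
```

```bash
python3 - <<'E'
from h import *
p,R,s=cur();print(p,R.round(3),s["ft_force"])
cv2.imwrite(f"pics/s4.png",cv2.resize(eyes.get_image("side")[:,:,::-1][180:350,150:400],None,fx=3,fy=3))
E
```

```text
[0.64866634 0.22588472 0.02341845] [[ 1.    -0.     0.001]
 [-0.    -1.     0.   ]
 [ 0.001 -0.    -1.   ]] [ 0.45677003  0.85547931 -0.18976534]
```

View pics/s4.png

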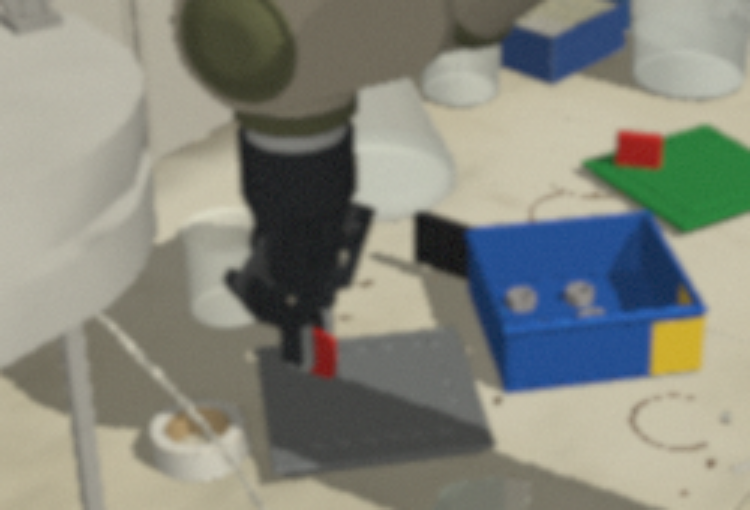

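The lid is just above the bench. I lower the last few millimetres gently.

jog_arm(deltas=[0,0,0.002,0,0,0,1,0,0,0.004,0,0,0,1,0,0,0.0055,0,0,0,1,0,0,0.0055,0,0,0,1])

```text
time_s: 7.15
position: [0.6482, 0.2259, 0.0183]
tool_rot: [[1.0, -0.0, -0.0], [-0.0, -1.0, -0.0], [-0.0, 0.0, -1.0]]
ft_force: [-0.8, 0.9, -1.0]
grip_width: 0.011
```

```bash
python3 - <<'E'
from h import *
p,R,s=cur();print(p,s["ft_force"],s["wrist_torque"])
E
```

```text
[0.64820524 0.22589681 0.01828815] [-0.83940139  0.94337193 -0.96069063] [-0.01023168 -0.04759466  0.03763115]
```

jog_arm(deltas=[0,0,0.001,0,0,0,1,0,0,0.002,0,0,0,1,0,0,0.002,0,0,0,1])

```text
time_s: 7.4
position: [0.6483, 0.226, 0.0182]
tool_rot: [[1.0, 0.0, 0.0], [0.0, -1.0, -0.0], [0.0, 0.0, -1.0]]
ft_force: [-4.2, -1.2, 6.6]
grip_width: 0.0111
```

```bash
python3 - <<'E'
from h import *
p,R,s=cur();print(p,s["ft_force"],s["wrist_torque"])
E
```

```text
[0.64830779 0.22595157 0.01816936] [-4.16191136 -1.18754654  6.59126524] [-0.18883984  0.55819188  0.04519676]
```

Contact is made at 6.6 N. I release and rise.

jog_arm(deltas=[0,0,0,0,0,0,0.4,0,0,0,0,0,0,-0.2,0,0,0,0,0,0,-1,0,0,0,0,0,0,-1,0,0,0,0,0,0,-1,0,0,-0.01,0,0,0,-1,0,0,-0.03,0,0,0,-1,0,0,-0.06,0,0,0,-1,0,0,-0.1,0,0,0,-1,0,0,-0.14,0,0,0,-1,0,0,-0.17,0,0,0,-1,0,0,-0.17,0,0,0,-1])

```text
time_s: 8.4
position: [0.6502, 0.2263, 0.151]
tool_rot: [[1.0, 0.0, 0.01], [0.0, -1.0, 0.002], [0.01, -0.002, -1.0]]
ft_force: [-0.8, 0.8, 1.4]
grip_width: 0.0853
```

```bash
python3 - <<'E'
from h import *
p,R,s=cur();print(p,R.round(3),s["time_s"],s["grip_width"])
cv2.imwrite("pics/w5.png",eyes.get_image("wrist")[:,:,::-1])
print(delta(p,R,[.659,.058,.12],Rt()).round(4))
E
```

```text
[0.65021119 0.2263056  0.15099543] [[ 1.     0.     0.01 ]
 [ 0.    -1.     0.002]
 [ 0.01  -0.002 -1.   ]] 8.4 0.08530151868951241
[ 0.0113  0.2245  0.0411 -0.0005 -0.0032  0.    ]
```

View pics/w5.png

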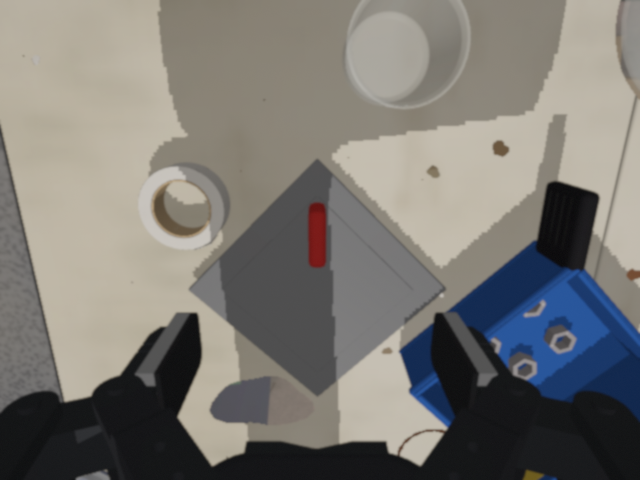

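The lid lies flat with its tab up, clear of the tape roll, the beaker and the tub. Next I go above the lug.

jog_arm(deltas=[0.001,0.015,0.003,0,0,0,-1,0.003,0.05,0.01,0,0,0,-1,0.005,0.09,0.017,0,0,0,-1,0.008,0.13,0.024,0,0,0,-1,0.01,0.17,0.03,0,0,0,-1,0.011,0.205,0.037,0,0,0,-1,0.0115,0.2245,0.0411,0,0,0,-1,0.0115,0.2245,0.0411,0,0,0,-1,0.0115,0.2245,0.0411,0,0,0,-1])

```text
time_s: 9.2
position: [0.6565, 0.0572, 0.1128]
tool_rot: [[1.0, -0.001, -0.002], [-0.001, -1.0, 0.001], [-0.002, -0.001, -1.0]]
ft_force: [-1.4, 0.0, -0.1]
grip_width: 0.0856
```

```bash
python3 - <<'E'
from h import *
p,R,s=cur();P=(R,p);print(p,R.round(3),s["q"].round(1))
im=eyes.get_image("wrist")[:,:,::-1].copy();cv2.imwrite("pics/w6.png",im)
V=cv2.cvtColor(im,cv2.COLOR_BGR2HSV)[...,2]
m=(V<60);m[:, :220]=0;m[:,420:]=0;m[400:]=0
for b in blobs(m,200):
    x,y,w,h=b[2];print(b,[onplane("wrist",uv,.055,P).round(4) for uv in((x,b[1][1]),(x+w,b[1][1]),(b[1][0],y),(b[1][0],y+h))])
E
```

```text
[0.65654195 0.05717111 0.11275378] [[ 1.    -0.001 -0.002]
 [-0.001 -1.     0.001]
 [-0.002 -0.001 -1.   ]] [-5.3 38.2 65.3  0.  76.6 84.8]
(np.int32(2129), array([314., 254.]), array([303, 201,  23, 105], dtype=int32)) [array([0.6604, 0.0648, 0.055 ]), array([0.6603, 0.0525, 0.055 ]), array([0.6893, 0.0588, 0.055 ]), array([0.6293, 0.059 , 0.055 ])]
```

View pics/w6.png

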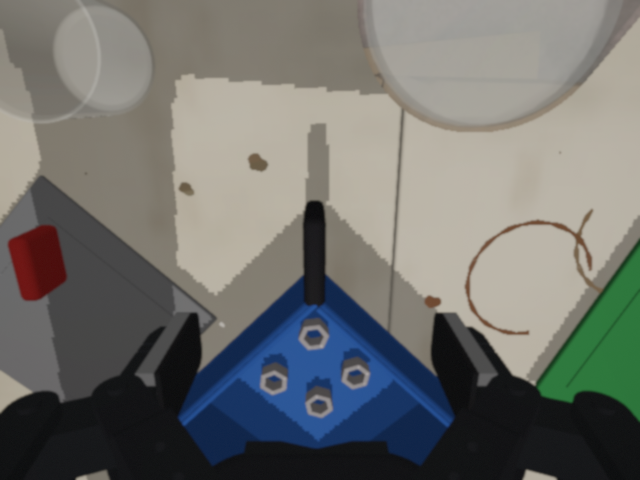

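The lug is at (314,254), 1.5 mm left of the finger centre, and the nuts are mid-floor. I descend on the lug and grip it.

jog_arm(deltas=[0.003,-0.0018,0.01,0,0,0,-1,0.0047,-0.0018,0.035,0,0,0,-1,0.0047,-0.0018,0.065,0,0,0,-1,0.0047,-0.0018,0.095,0,0,0,-1,0.0047,-0.0018,0.115,0,0,0,-1,0.0047,-0.0018,0.121,0,0,0,-1,0.0047,-0.0018,0.121,0,0,0,0.3,0.0047,-0.0018,0.121,0,0,0,1,0.0047,-0.0018,0.121,0,0,0,1,0.0047,-0.0018,0.121,0,0,0,1,0.0047,-0.0018,0.121,0,0,0,1,0.0047,-0.0018,0.121,0,0,0,1], grip_force=60)

```text
time_s: 10.25
position: [0.6607, 0.0589, 0.0236]
tool_rot: [[1.0, 0.0, 0.001], [0.0, -1.0, -0.0], [0.001, 0.0, -1.0]]
ft_force: [1.5, -5.8, 1.3]
grip_width: 0.0123
```

```bash
python3 - <<'E'
from h import *
p,R,s=cur();print(p,R.round(3),s["ft_force"],s["grip_width"],s["time_s"])
r=np.array([p[0]-.4365,p[2]-0.0])
print(r)
for t in np.r_[1,2.5,4.5:25:2.2,24:46:2]:
    a=np.radians(t);c,sn=np.cos(a),np.sin(a)
    d=np.array([c*r[0]-sn*r[1],sn*r[0]+c*r[1]])-r
    print(round(t,2),(d[0]/.75).round(4),(-d[1]/.75).round(4),round(t/180,4))
E
```

```text
[0.66068892 0.05887005 0.0235575 ] [[ 1.     0.     0.001]
 [ 0.    -1.    -0.   ]
 [ 0.001  0.    -1.   ]] [ 1.46308915 -5.79490928  1.28081551] 0.012313142929915652 10.25
[0.22418892 0.0235575 ]
1.0 -0.0006 -0.0052 0.0056
2.5 -0.0017 -0.013 0.0139
4.5 -0.0034 -0.0234 0.025
6.7 -0.0057 -0.0347 0.0372
8.9 -0.0085 -0.0459 0.0494
11.1 -0.0116 -0.057 0.0617
13.3 -0.0152 -0.0679 0.0739
15.5 -0.0193 -0.0787 0.0861
17.7 -0.0237 -0.0894 0.0983
19.9 -0.0285 -0.0999 0.1106
22.1 -0.0338 -0.1102 0.1228
24.3 -0.0394 -0.1202 0.135
24.0 -0.0386 -0.1189 0.1333
26.0 -0.044 -0.1279 0.1444
28.0 -0.0497 -0.1367 0.1556
30.0 -0.0558 -0.1453 0.1667
32.0 -0.0621 -0.1536 0.1778
34.0 -0.0687 -0.1618 0.1889
36.0 -0.0756 -0.1697 0.2
38.0 -0.0827 -0.1774 0.2111
40.0 -0.0901 -0.1848 0.2222
42.0 -0.0978 -0.1919 0.2333
44.0 -0.1057 -0.1988 0.2444
```

jog_arm(deltas=[-0.0006,0,-0.006,0,0.0056,0,1,-0.0017,0,-0.0143,0,0.0139,0,1,-0.0034,0,-0.0247,0,0.025,0,1,-0.0057,0,-0.036,0,0.0372,0,1,-0.0085,0,-0.0472,0,0.0494,0,1,-0.0116,0,-0.0583,0,0.0617,0,1,-0.0152,0,-0.0692,0,0.0739,0,1,-0.0193,0,-0.08,0,0.0861,0,1,-0.0237,0,-0.0907,0,0.0983,0,1,-0.0285,0,-0.1012,0,0.1106,0,1,-0.0338,0,-0.1115,0,0.1228,0,1,-0.0338,0,-0.1115,0,0.1228,0,1])

```text
time_s: 11.25
position: [0.6338, 0.059, 0.1076]
tool_rot: [[0.926, -0.0, 0.378], [-0.0, -1.0, 0.0], [0.378, -0.0, -0.926]]
ft_force: [-0.2, 0.6, -4.3]
grip_width: 0.011
```

```bash
python3 - <<'E'
from h import *
p,R,s=cur();print(p,R.round(3),s["ft_force"],s["wrist_torque"],s["grip_width"],s["q"].round(1))
cv2.imwrite(f"pics/s7.png",cv2.resize(eyes.get_image("side")[:,:,::-1][150:340,220:460],None,fx=3,fy=3))
r=np.array([.22419,.02356])
def f(t):
    a=np.radians(t);c,sn=np.cos(a),np.sin(a);return np.array([.4365+c*r[0]-sn*r[1],p[1],.001+sn*r[0]+c*r[1]])
print(f(22.1))
for t in range(24,46,2):print(t,delta(f(22.1),Rt(22.1),f(t),Rt(t)).round(4))
E
```

```text
[0.63376935 0.05904744 0.10756689] [[ 0.926 -0.     0.378]
 [-0.    -1.     0.   ]
 [ 0.378 -0.    -0.926]] [-0.2329815   0.55605626 -4.27573454] [ 0.03706275  0.05867574 -0.05941513] 0.01098100063280118 [-6.3 29.3 88.1  3.6 40.6 81.4]
[0.63535461 0.05904744 0.10717473]
24 [-0.0012  0.     -0.0099  0.      0.0106  0.    ]
26 [-0.0028  0.     -0.0203  0.      0.0217  0.    ]
28 [-0.0048  0.     -0.0306  0.      0.0328  0.    ]
30 [-0.0072  0.     -0.0408  0.      0.0439  0.    ]
32 [-0.0099  0.     -0.0509  0.      0.055   0.    ]
34 [-0.0129  0.     -0.061   0.      0.0661  0.    ]
36 [-0.0163  0.     -0.0709  0.      0.0772  0.    ]
38 [-0.02    0.     -0.0807  0.      0.0883  0.    ]
40 [-0.0241  0.     -0.0904  0.      0.0994  0.    ]
42 [-0.0285  0.     -0.0999  0.      0.1106  0.    ]
44 [-0.0333  0.     -0.1092  0.      0.1217  0.    ]
```

View pics/s7.png

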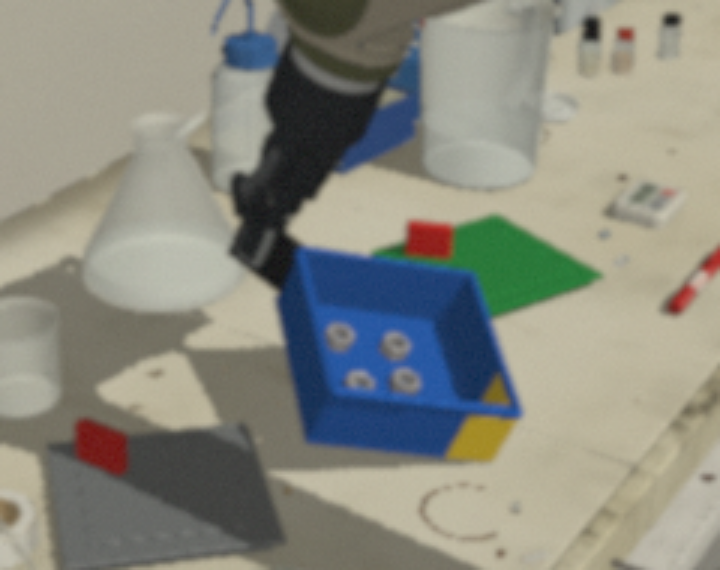

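At about 22° the nuts have not slid yet; the wrist carries nearly the full weight. I continue to about 40°.

jog_arm(deltas=[-0.0012,0,-0.0099,0,0.0106,0,1,-0.0028,0,-0.0203,0,0.0217,0,1,-0.0048,0,-0.0306,0,0.0328,0,1,-0.0072,0,-0.0408,0,0.0439,0,1,-0.0099,0,-0.0509,0,0.055,0,1,-0.0129,0,-0.061,0,0.0661,0,1,-0.0163,0,-0.0709,0,0.0772,0,1,-0.02,0,-0.0807,0,0.0883,0,1,-0.0241,0,-0.0904,0,0.0994,0,1,-0.0241,0,-0.0904,0,0.0994,0,1,-0.0241,0,-0.0904,0,0.0994,0,1,-0.0241,0,-0.0904,0,0.0994,0,1])

```text
time_s: 12.3
position: [0.5931, 0.0589, 0.162]
tool_rot: [[0.768, 0.0, 0.641], [-0.0, -1.0, 0.0], [0.641, -0.0, -0.768]]
ft_force: [-0.8, 0.7, -3.2]
grip_width: 0.0111
```

```bash
python3 - <<'E'
from h import *
p,R,s=cur();print(p,R.round(3),s["ft_force"],s["grip_width"],s["q"].round(1),s["time_s"])
cv2.imwrite(f"pics/s8.png",cv2.resize(eyes.get_image("side")[:,:,::-1][150:340,220:460],None,fx=3,fy=3))
cv2.imwrite(f"pics/t8.png",cv2.resize(eyes.get_image("top")[:,:,::-1][180:350,180:400],None,fx=3,fy=3))
E
```

```text
[0.59309138 0.05891786 0.16195871] [[ 0.768  0.     0.641]
 [-0.    -1.     0.   ]
 [ 0.641 -0.    -0.768]] [-0.8070055   0.70242844 -3.22863883] 0.011069345878659586 [ -8.   19.3 103.7  16.6  18.1  68. ] 12.3
```

View pics/s8.png

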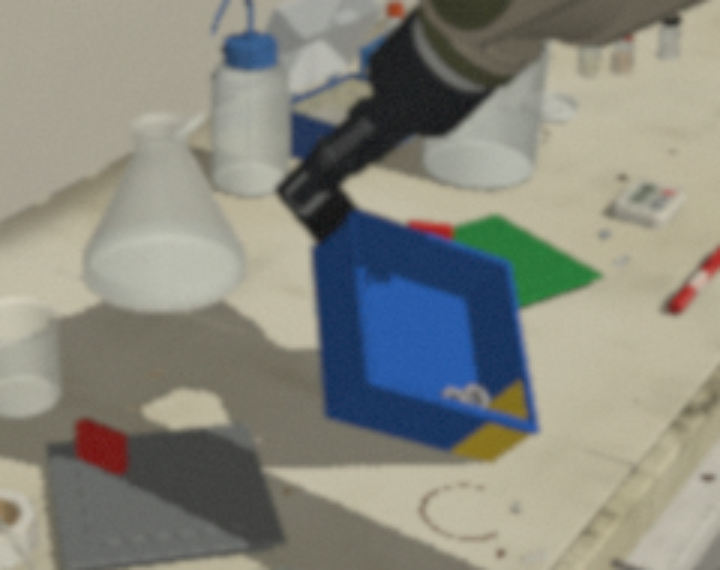

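View pics/t8.png

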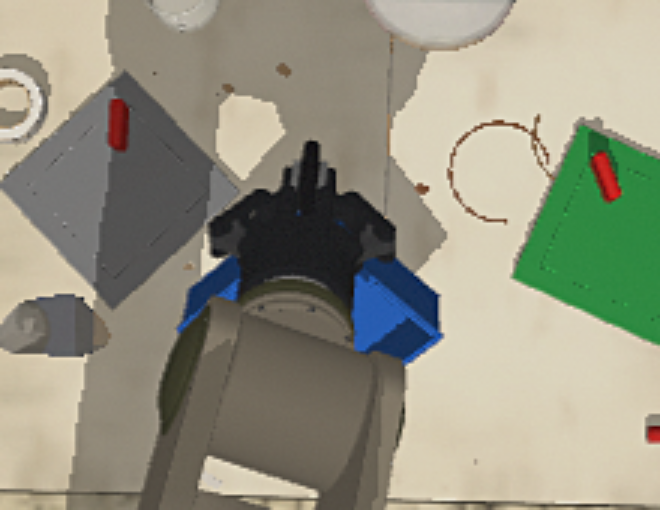

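The nuts have slid into the yellow corner. I hold for a moment, then check with the wrist camera.

jog_arm(deltas=[0,0,0,0,0,0,1,0,0,0,0,0,0,1,0,0,0,0,0,0,1,0,0,0,0,0,0,1,0,0,0,0,0,0,1,0,0,0,0,0,0,1])

```text
time_s: 12.9
position: [0.5929, 0.0589, 0.1625]
tool_rot: [[0.766, 0.0, 0.643], [-0.0, -1.0, 0.0], [0.643, -0.0, -0.766]]
ft_force: [-0.2, -0.6, -3.9]
grip_width: 0.0111
```

```bash
python3 - <<'E'
from h import *
p,R,s=cur();print(p,s["ft_force"],s["qvel"].round(2))
cv2.imwrite("pics/w9.png",eyes.get_image("wrist")[:,:,::-1])
im=eyes.get_image("side")[:,:,::-1]
cv2.imwrite("pics/s9.png",cv2.resize(im[255:310,345:405],None,fx=10,fy=10,interpolation=cv2.INTER_CUBIC))
a=cv2.imread("pics/side0.png");d=cv2.absdiff(a,im.copy()).max(2)
cv2.imwrite("pics/full9.png",im)
# tub inside corner expected pixel
R_=R@np.diag([1.,-1,-1]).T
gp=p-R[:,2]*.019
for nm,o in(("corner",(-.093,0,.004)),("outer corner bottom",(-.099,0,0))):
    X=gp+R_@(np.array(o)-np.array([.125,0,.040]));print(nm,X.round(3),proj("side",X),proj("wrist",X,(R,p)))
E
```

```text
[0.59285547 0.05889664 0.16254159] [-0.22104916 -0.61516166 -3.92278092] [-0.04 -0.06  0.09 -0.   -0.06  0.05]
corner [0.437 0.059 0.009] [381.66712784 299.28030687] [317.00830992 617.34891442]
outer corner bottom [0.435 0.059 0.002] [382.31302455 302.32464664] [316.98006689 615.81906682]
```

View pics/w9.png

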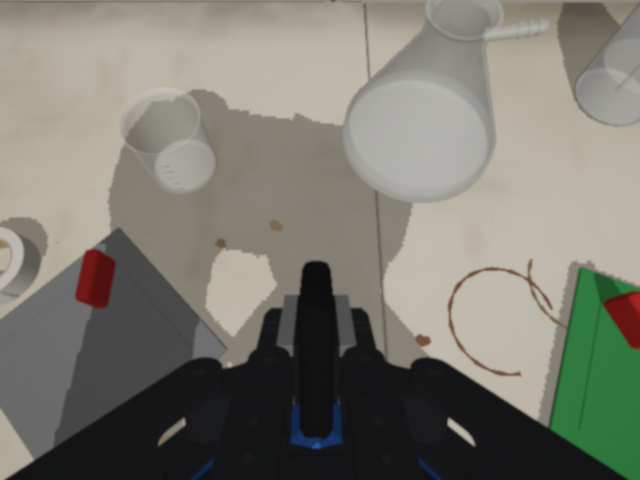

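View pics/s9.png

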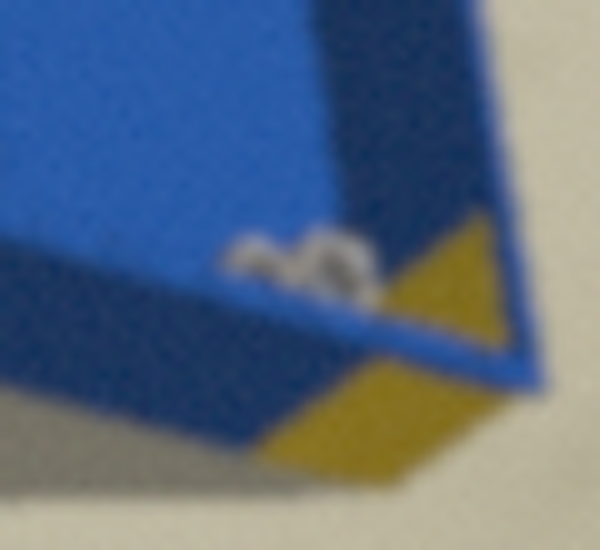

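View pics/full9.png

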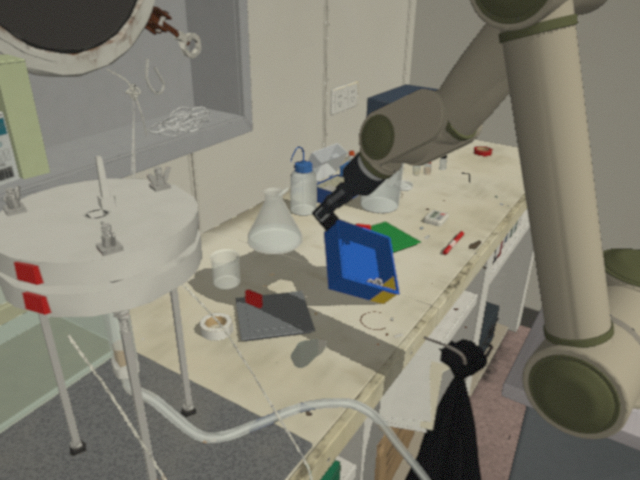

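```bash
python3 - <<'E'
from h import *
p,R,s=cur();T=R@np.diag([1.,-1,-1]);gp=p-R[:,2]*.019
O=gp-T@np.array([.125,0,.040])
for nm,uv in(("A",(370.3,281)),("B",(378.5,281.2)),("Btop",(377.5,278.2))):
    o,d=ray("side",uv);o2=T.T@(o-O);d2=T.T@d;h=.014
    print(nm,(o2+d2*(h-o2[2])/d2[2]).round(4))
for nm,l in(("corner nut",(-.079,0,.014)),("side+y",(-.066,.014,.014)),("side-y",(-.066,-.014,.014)),("stack",(-.052,0,.014)),("rim corner",(-.093,0,.055)),("rim left",(-.053,.04,.055))):
    print(nm,proj("side",O+T@np.array(l)).round(1))
E
```

```text
A [-0.0479  0.0024  0.014 ]
B [-0.06   -0.0179  0.014 ]
Btop [-0.0539 -0.0217  0.014 ]
corner nut [380.4 292. ]
side+y [373.2 290.2]
side-y [379.5 284.2]
stack [372.1 282. ]
rim corner [397.2 288.3]
rim left [375.5 281.8]
```

The two visible nuts sit at tub coordinates (-48,2) and (-60,-18) mm. That is exactly the back and -y places of a four-nut cluster, so the two nuts hidden behind the wall must fill the corner and the +y place. The pose is steady, so I hand in.

```bash
python3 -c "
from rig import env,close_job
s=env.observe();print(s['time_s'],s['grip_width'],s['ft_force']);print(close_job())"
```

```text
13.0 0.01098142869830598 [-0.95501822 -0.58575371 -3.38197658]
the job is handed in; nothing more can be done
None
```

I gripped the grey lid by its red tab and tipped it about 25° with its far corner resting on the tub. I then lifted it off and laid it flat, tab up, left of the tub with a gap of about 2 cm. I took the tub by its black lug and raised that end to about 40°, and handed in at 13 s still gripping it.

**Last checks:**
- The arm was steady, the grip opening was 11 mm, and the wrist carried 3–4 N. That is most of the tub's weight, so the yellow corner rests only lightly on the bench or sits about 2 mm above it.
- The other things on the bench look unmoved.
- All four nuts were seen in the tub after the lid came off. In the final view only two show directly, in the yellow corner. The other two are hidden behind the tub wall; I infer they are in that corner, because the two visible nuts could not stay where they are without them.

**Disagreement:** the top and wrist cameras differed by about 4 mm in y, and I used the wrist view relative to the fingers.

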